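# Mount a bare furniture leg in the spraying clamp and start its knob cleanly

## Robot

A 6-joint arm with a two-finger parallel gripper is mounted at the origin on the work surface. World frame = base frame: x ahead of the robot, y to its left, z up, the work surface at z = 0. Lengths are in m, angles in rad, forces in N, time in s.
With the tool pointing down it reaches from about 0.35 to 0.975 m from the base axis. Payload 7.1 kg.
Tool frame: the origin (TCP) lies on the centre line of the jaws, within the pads' length; the fingertips stand 14 mm ahead of it and the grasp point (between the pads) lies 5 mm behind it; z points along the fingers, y is the line along which they close (so a half turn about z gives the same grasp; the last joint's range is limited). The gripper opens to 88 mm and grips with 3 to 60 N. Pads are 20 mm wide; open, the fingers measure 115 mm over their backs; the gripper's body (75 mm by 178 mm) begins 61 mm behind the grasp point.
Start: joints at [-0.019, 0.423, 1.63, -0, 1.089, -0.019], TCP at [0.625, 0, 0.237] pointing down, gripper open.
Joint ranges: [-3, 3], [-0.9, 2.11], [0.09, 2.58], [-1.31, 4.45], [0.11, 2.69], [-2.54, 2.54]. Speed limits (rad/s): [2.39, 2.39, 3.01, 3.14, 3.14, 3.14].

## Interface

Orientations are given as a rotation vector (axis times angle).
In Python, from workcell import status, viewer, arm gives the robot as it stands.
- The arm moves only by the tool arm_command, never from a script. Its argument "steps" is a list of rows, each a list of 5 numbers: the shift along the world's x, y, z in units of 50 mm (1.0 is 50 mm), then the turn about the world's z in units of 5 degrees (1.0 is 5 degrees), then the finger opening in mm, from 0 to 87.8. A call has 1 to 12 rows; each row is the pose to reach, as a shift and turn from the pose commanded when the call began; what a row does not reach only later rows make up. A row lasts 1/10 s, in which the tool goes at most 50 mm and 8.59 degrees, less where a joint would pass 70% of its speed; a pose out of reach is approached as far as the arm can. A call with a gripper value outside its range is refused whole. The fingers move at their own pace and stop on an object; the grip force is fixed at half the most. Time passes only in rows, so rows that repeat a pose let the fingers close. It gives the time, the measured TCP pose, the force, the opening and the grip force at its end, in the units of the state.
- status.observe(): the state, without advancing time (a new reading comes with each control period).
- viewer.grab_frame(name): name is "scene" or "side" or "wrist"; returns the picture (420x560x3 uint8, red, green, blue); there is no depth.
- viewer.get_calibration(name): a dict with "camera_matrix" (3x3 intrinsics, pixels), "dist" ([k1, k2, p1, p2, k3] as OpenCV has them; the pictures are not rectified), "eye" and "attitude" of the camera in the world. Camera axes: x right, y up, looking along -z (the intrinsics and any distortion apply to the point x, -y, -z); pixel columns grow to the right and rows downward; lengths in m; the calibration is good to about 2 mm. A picture is of the moment at which its call begins: read the wrist's pose just before it. get_calibration takes no time and is no camera call; for the wrist camera it gives the pose at the moment of the call.
- arm.job_done(): hands the job in; it is judged then, once.
The state is a dict: "time": time; "q": joint angles; "qd": joint speeds; "joint_torque": joint torques, N m; "position": TCP position; "orientation": TCP orientation; "ft_force": force on the tool from outside, world axes, zero at the start; "moment": the same for the moment, N m; "gripper_width": opening from 0.0 (shut) to 1.0 (fully open); "gripper_force": force on a finger pad.
Only numpy, scipy, OpenCV 4.12 (cv2) and the standard library are available. Lean on these libraries where they do the work, as an engineer would, in place of code of your own. Each camera call takes 0.05 s, during which the arm holds its last target. There are 200 camera calls.

## Task

Take the bare-wood leg from the rest and slide its steel spindle into the blue clamp until the leg's end is home against the clamp and the side plunger has snapped into the spindle's groove. Then turn the red clamp knob backwards (anticlockwise from above) until it drops with a click into the start of its thread, and only then screw it forwards (clockwise) fully down to its stop. Leave the white leg, the lacquer can and the sanding block where they are, and let go.

Things in the scene. Friction and masses are not known exactly. Their poses are not given: they have to be found in the camera images.
- leg: bare orange-brown wooden leg, 0.16 kg, lying level in one slot of the rest. Round taper 150 mm long, 36 mm thick end, 24 mm thin end. A 14 mm steel spindle sticks out 60 mm from the thick end. Origin: on the axis at the thick end's face; x axis along the spindle to its tip, so the wood is at x -150 to 0 mm. May be rolled about x
- leg_tip (a point): tip of the bare leg's spindle, 60 mm from the leg's origin along its x. The tip is chamfered to 7 mm diameter over 5 mm. A groove round the spindle, 9 mm wide, 2.5 mm deep, has its middle 42 mm from the thick end's face
- leg_grip (a point): point on the bare leg's axis 70 mm from the thick end's face, in the wood, 30 mm diameter here: a place to grip. Both sides are free here in the rest: the saddles stand over 40 mm away along the leg, the rest's board is 38 mm under the axis
- white_leg: the same leg already coated white, in the rest's other slot; leave it alone
- leg_rest: fixed plywood board 190 x 170 x 12 mm with V saddles for two legs side by side along its x axis, at y +50 and -50 mm, leg axes 50 mm above the table, spindles to +x. Which leg is in which slot varies. Origin: on the table under the thick ends' faces, midway between the slots
- clamp_mouth (a point): centre of the bore's mouth on the fixed blue clamp's front face, 85 mm above the table. x axis: the level way the spindle goes in; z up. Bore 15.5 mm square, through the block (70 long, 60 wide, top 30 mm above the bore's axis); foot plate 12 mm thick, sticks out 25 mm in front. When home, the leg's origin is here and the x axes agree
- plunger (a joint): spring plunger in the clamp's side (brass barrel 22 mm long, red ball, on the y minus side of the mouth), 42 mm behind the mouth. 0: nose fully out, empty or in the groove; about 0.0025 m while it rides on the spindle. Pushing the spindle past it takes about 5 to 10 N
- knob_grip (a point): middle of the knob's red grip bar, on the knob's upright axis on the clamp's top, 40 mm behind the mouth. Bar 56 long, 14 thick, 28 mm tall, this point at half height; black hub under it 40 mm diameter, 34 tall. x axis: along the bar (white mark on its top at the +x end). 162 mm above the table when home, about 176 at the start
- knob (a joint): turn of the knob, rad, growing backwards (anticlockwise from above); 0: bar along the mouth's x axis. Starts at 0.3 to 0.9 on top of the thread, where forwards jams at about -0.1. Backwards it climbs 3 mm per rad; past 1.55 it is over the thread's start; stop at 1.75. From there forwards it sinks 3 mm per rad to the stop at -0.9. Needs about 0.05 N m; stays where left
- knob_lift (a joint): height of the knob above home, m: 0 home, 0.0125 to 0.0145 at the start on top of the thread, 0.0066 after the click. At the thread's start it drops 9 mm by its own weight (0.15 kg) once nothing holds it up: let go of it, or press it lightly down. It cannot be lifted off (ends at 0.022)
- lacquer_can: bystander: upright can, 76 mm diameter, 100 mm tall, origin under its centre; leave it alone
- sanding_block: bystander: cork block with red top, 70 x 45 x 25 mm, origin under its centre; leave it alone
Not all that is in view belongs to the job. What is meant by the part that bears clamp_mouth is not orange, and is the larger of those in its own colour.

How it is judged:
By the outcome, as a careful person would: the job done as asked, in the order asked, and still so for the second after the job is handed in, with the robot touching nothing.
It also fails if it takes over 72 s, if anything falls off the work surface, if the arm or the gripper's body presses on something with over 40 N, if the wrist force passes 120 N, or if a joint passes its speed limit or range.

## Working session

There is one attempt and no reset: what is moved stays moved. The work goes in short steps, Python scripts to look and compute and a tool call to move; the robot and the scene stay as the last step left them, time stands still between calls to the robot, and variables do not carry over. Pictures are saved under pics/ and viewed, at most 11 in all, crops included, and the job is handed in when it is done.

Besides the shell and the picture viewer there is one more tool, called in YAML: its name, and indented under it one key for each argument. arm_command: Moves the arm, as the interface text tells. Its arguments: {"type":"object","properties":{"steps":{"type":"array"}},"required":["steps"]}

```bash
mkdir -p pics; ls; cat > h.py <<'E'
import numpy as np, cv2
from workcell import status, viewer, arm
def grab(n,f):
    im=viewer.grab_frame(n); c=viewer.get_calibration(n)
    cv2.imwrite('pics/'+f+'.png',cv2.cvtColor(im,cv2.COLOR_RGB2BGR)); 
    import pickle; pickle.dump({k:np.array(v) for k,v in c.items()},open('pics/'+f+'.pkl','wb')); return im,c
def cal(f):
    import pickle; return pickle.load(open('pics/'+f+'.pkl','rb'))
def Rm(c):
    a=np.array(c['attitude'],float)
    if a.shape==(3,3): return a
    if a.size==3: return cv2.Rodrigues(a)[0]
    from scipy.spatial.transform import Rotation as R
    raise Exception(a)
def ray(f,u,v):
    c=cal(f); p=cv2.undistortPoints(np.array([[[u,v]]],float),c['camera_matrix'],c['dist'])[0,0]
    d=Rm(c)@np.array([p[0],-p[1],-1]); return np.array(c['eye'],float),d
def onz(f,u,v,z):
    e,d=ray(f,u,v); return np.round(e+d*(z-e[2])/d[2],4)
def tri(*obs):
    A=np.zeros((3,3));b=np.zeros(3)
    for f,u,v in obs:
        e,d=ray(f,u,v); d=d/np.linalg.norm(d); P=np.eye(3)-np.outer(d,d); A+=P;b+=P@e
    return np.round(np.linalg.solve(A,b),4)
def proj(f,P):
    c=cal(f); q=Rm(c).T@(np.array(P,float)-c['eye']); q=q*[1,-1,-1]
    return cv2.projectPoints(q.reshape(1,3),np.zeros(3),np.zeros(3),c['camera_matrix'],c['dist'])[0].ravel().round(1)
E
python3 - <<'E'
from h import *
ims=[]
for n in ("scene","side","wrist"):
    im,c=grab(n,n+'0'); print(n,c)
s=status.observe();print(s)
E
```

```text
pics
scene {'camera_matrix': array([[398.80865081,   0.        , 278.33715897],
       [  0.        , 398.80865081, 211.18356028],
       [  0.        ,   0.        ,   1.        ]]), 'dist': array([0.01156732, 0.        , 0.        , 0.        , 0.        ]), 'eye': array([1.01568382, 0.46395038, 0.62895302]), 'attitude': array([0.43904728, 1.04632557, 2.1604708 ])}
side {'camera_matrix': array([[462.04164515,   0.        , 282.82068756],
       [  0.        , 462.04164515, 205.99633066],
       [  0.        ,   0.        ,   1.        ]]), 'dist': array([-0.09077031,  0.        ,  0.        ,  0.        ,  0.        ]), 'eye': array([0.37491111, 0.64441915, 0.93434431]), 'attitude': array([ 0.14957371, -0.96003943, -2.70028414])}
wrist {'camera_matrix': array([[342.99914236,   0.        , 275.3631901 ],
       [  0.        , 342.99914236, 210.76878017],
       [  0.        ,   0.        ,   1.        ]]), 'dist': array([-0.03652598,  0.        ,  0.        ,  0.        ,  0.        ]), 'eye': array([0.62517695, 0.0700809 , 0.38502294]), 'attitude': array([-0.2614753 ,  0.00201324,  0.0006783 ])}
{'time': 0.15, 'q': array([-1.90313388e-02,  4.23680531e-01,  1.63052312e+00, -1.40999673e-05,
        1.08862372e+00, -1.89956957e-02]), 'qd': array([-0.00149883, -0.00350826, -0.00207749,  0.00231925,  0.00037438,
        0.00088285]), 'joint_torque': array([ 9.52650989e-04, -5.44981134e+01, -2.73919362e+01,  6.45430083e-02,
        2.04369903e-02, -3.19723256e-05]), 'position': array([6.24565485e-01, 1.07087918e-05, 2.36067349e-01]), 'orientation': array([-2.22085071e+00, -2.22078609e+00,  1.35885607e-03]), 'ft_force': array([0.63066581, 0.35496416, 0.25180391]), 'moment': array([-0.03021538, -0.05601909,  0.02943383]), 'gripper_force': 0.0, 'gripper_width': 1.0005018794646734}
```

View pics/scene0.png

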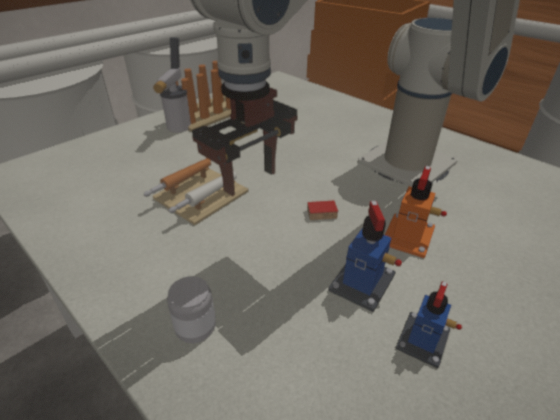

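View pics/side0.png

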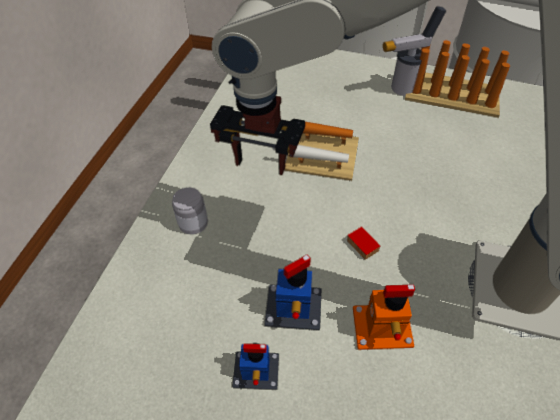

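```bash
python3 - <<'E'
import cv2,numpy as np
s=cv2.imread('pics/scene0.png');d=cv2.imread('pics/side0.png')
def c(im,u,v,w,h,k): return cv2.resize(im[v:v+h,u:u+w],None,fx=k,fy=k,interpolation=cv2.INTER_CUBIC)
a=np.hstack([c(s,320,200,100,110,4),c(d,255,245,80,90,5)[:440,:400]]) if 0 else None
A=c(s,325,195,80,112,5);B=c(d,260,248,80,112,5)
cv2.imwrite('pics/clamp.png',np.hstack([A,B]))
A=c(s,140,150,132,75,6)[:300] if 0 else c(s,135,150,133,75,6);B=c(d,235,115,133,75,6)
x=np.vstack([A[:, :798],B[:, :798]]);x=cv2.resize(x,(532*1,600)) if 0 else x
print(x.shape); cv2.imwrite('pics/legs.png',cv2.resize(x,None,fx=4/6,fy=4/6))
E
```

```text
(900, 798, 3)
```

View pics/clamp.png

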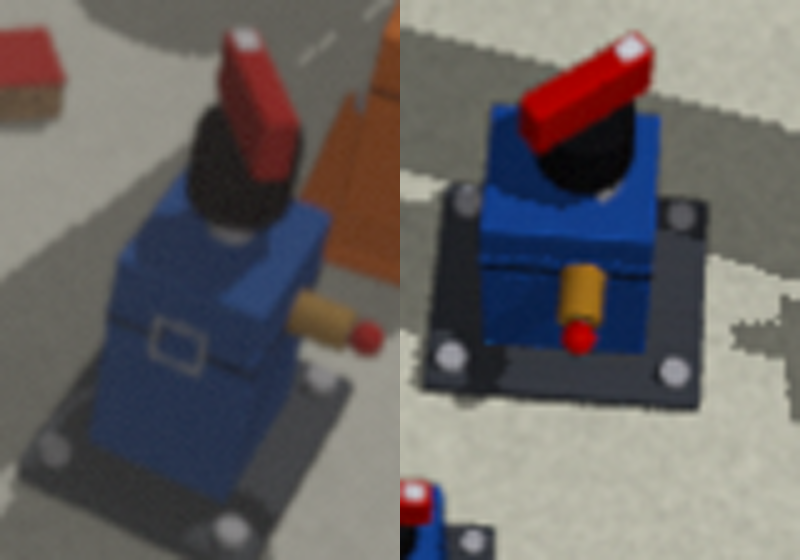

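View pics/legs.png

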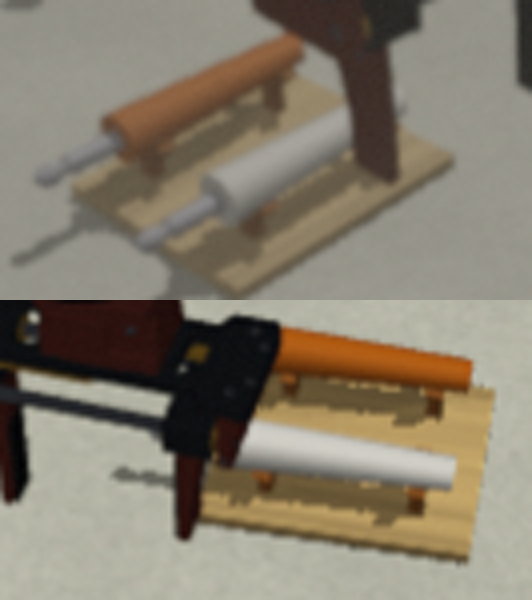

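```bash
python3 - <<'E'
from h import *
S=lambda x,y:('scene0',325+x/5,195+y/5); D=lambda x,y:('side0',260+(x-400)/5,248+y/5)
print('mouth',onz(*S(178,346),.085))
print('topcorners side',[onz(*D(*p),.115) for p in ((480,235),(655,248),(660,115),(490,105))])
print('top scene',[onz(*S(*p),.115) for p in ((120,258),(262,308),(328,215))])
print('foot side',[onz(*D(*p),.012) for p in ((422,390),(697,408),(706,205))])
print('foot scene',[onz(*S(*p),.012) for p in ((20,480),(265,560),(352,385))])
print('bartop',tri(S(246,38),D(630,47)))
print('ball',tri(S(367,338),D(580,340)))
L=lambda x,y:('scene0',135+x/4,150+y/4); E=lambda x,y:('side0',235+x/4,115+(y-300)/4)
print('tip',onz(*L(42,177),.05),'face',onz(*L(115,140),.05),'thin',onz(*L(297,48),.05),onz(*E(470,375),.05),'white tip',onz(*L(140,240),.05),onz(*E(453,473),.05))
print('board',[onz(*L(*p),.012) for p in ((453,158),(235,292))],[onz(*E(*p),.012) for p in((468,558),(493,390),(200,520))])
print('can',onz('scene0',190,292,.1),'sand',onz('scene0',322,208,.025))
E
```

```text
mouth [0.5294 0.2008 0.085 ]
topcorners side [array([0.5193, 0.2279, 0.115 ]), array([0.4513, 0.2138, 0.115 ]), array([0.4646, 0.1541, 0.115 ]), array([0.5331, 0.1693, 0.115 ])]
top scene [array([0.5342, 0.173 , 0.115 ]), array([0.5187, 0.2255, 0.115 ]), array([0.458 , 0.2146, 0.115 ])]
foot side [array([0.5392, 0.2537, 0.012 ]), array([0.4245, 0.2284, 0.012 ]), array([0.4443, 0.1323, 0.012 ])]
foot scene [array([0.5697, 0.1649, 0.012 ]), array([0.5337, 0.2561, 0.012 ]), array([0.4309, 0.2302, 0.012 ])]
bartop [0.475  0.1741 0.1889]
ball [0.4726 0.2467 0.0832]
tip [ 0.6793 -0.3328  0.05  ] face [ 0.6253 -0.3361  0.05  ] thin [ 0.474  -0.3451  0.05  ] [ 0.4733 -0.3543  0.05  ] white tip [ 0.6715 -0.2363  0.05  ] [ 0.4654 -0.2541  0.05  ]
board [array([ 0.4504, -0.2114,  0.012 ]), array([ 0.6367, -0.1987,  0.012 ])] [array([ 0.4434, -0.2158,  0.012 ]), array([ 0.4581, -0.386 ,  0.012 ]), array([ 0.6273, -0.1986,  0.012 ])]
can [0.803  0.0421 0.1   ] sand [ 0.3855 -0.0095  0.025 ]
```

arm_command:
  steps:
    - [-1.47, -6.87, -0.7, -17, 87]
    - [-1.47, -6.87, -0.7, -17, 87]
    - [-1.47, -6.87, -0.7, -17, 87]
    - [-1.47, -6.87, -0.7, -17, 87]
    - [-1.47, -6.87, -0.7, -17, 87]
    - [-1.47, -6.87, -0.7, -17, 87]
    - [-1.47, -6.87, -0.7, -17, 87]
    - [-1.47, -6.87, -0.7, -17, 87]
    - [-1.47, -6.87, -0.7, -17, 87]
    - [-1.47, -6.87, -0.7, -17, 87]
    - [-1.47, -6.87, -0.7, -17, 87]
    - [-1.47, -6.87, -0.7, -17, 87]

```text
time: 1.35
position: [0.5514, -0.3434, 0.2015]
orientation: [-3.138, -0.143, 0.001]
ft_force: [0.3, 0.0, -0.2]
gripper_width: 0.991
gripper_force: 0.0
```

```bash
python3 - <<'E'
from h import *
s=status.observe();print(s['time'],s['position'],s['orientation'],s['q'])
im,c=grab('wrist','w1'); print(c['eye'])
im,c=grab('side','side1')
w=cv2.imread('pics/w1.png')
cv2.imwrite('pics/w1v.png',cv2.resize(w,(800,600)))
E
```

```text
1.35 [ 0.55136325 -0.34335843  0.20147053] [-3.13811397e+00 -1.42786605e-01  5.58735679e-04] [-5.75289214e-01  4.97629508e-01  1.59814056e+00 -2.11478059e-05
  1.04624681e+00  9.04578888e-01]
[ 0.6218024  -0.33710362  0.35044667]
```

View pics/w1v.png

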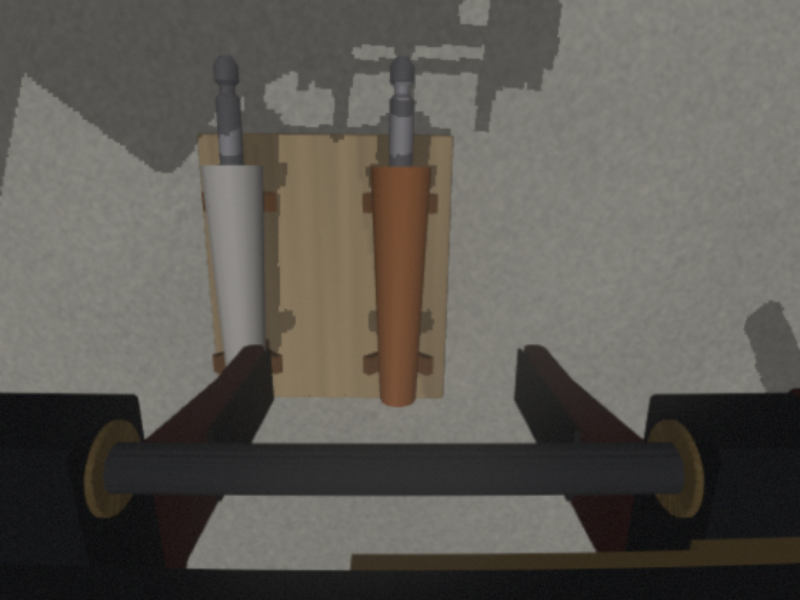

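```bash
python3 - <<'E'
from h import *
P=[onz('w1',x*.7,y*.7,z) for x,y,z in((402,57,.05),(401.5,167,.06),(398.5,400,.053),(402,167,.05))]
print(P); d=P[0]-P[2]; print(np.degrees(np.arctan2(d[1],d[0])),np.linalg.norm(d[:2]))
u=d[:2]/np.linalg.norm(d[:2]); print('grip',P[0][:2]-.13*u, P[1][:2]-.07*u,P[2][:2]+.08*u)
print(onz('w1',402,57,.05)-0)
E
```

```text
[array([ 0.6842, -0.3365,  0.05  ]), array([ 0.624 , -0.3418,  0.06  ]), array([ 0.4749, -0.3542,  0.053 ]), array([ 0.6241, -0.3422,  0.05  ])]
4.833865399876122 0.21004708995841864
grip [ 0.55466238 -0.34745469] [ 0.55424897 -0.34769868] [ 0.55461546 -0.34745865]
[ 0.6809 -0.4361  0.05  ]
```

arm_command:
  steps:
    - [0.06, -0.08, 0, 0, 70]
    - [0.06, -0.08, -1, 0, 70]
    - [0.06, -0.08, -2, 0, 70]
    - [0.06, -0.08, -2.6, 0, 70]
    - [0.06, -0.08, -3.13, 0, 70]
    - [0.06, -0.08, -3.13, 0, 70]
    - [0.06, -0.08, -3.13, 0, 10]
    - [0.06, -0.08, -3.13, 0, 10]
    - [0.06, -0.08, -3.13, 0, 10]
    - [0.06, -0.08, -3.13, 0, 10]
    - [0.06, -0.08, -3.13, 0, 10]
    - [0.06, -0.08, -3.13, 0, 10]

```text
time: 2.65
position: [0.5547, -0.3464, 0.046]
orientation: [-3.137, -0.136, -0.0]
ft_force: [-0.0, 6.6, 4.7]
gripper_width: 0.338
gripper_force: 30.0
```

arm_command:
  steps:
    - [0, 0, 0.3, 0, 10]
    - [0, 0, 0.8, 0, 10]
    - [0, 0, 1.6, 0, 10]
    - [0, 0, 2.4, 0, 10]
    - [0, 0.3, 3.1, 1.5, 10]
    - [0.2, 1, 3.1, 3, 10]
    - [0.4, 1.8, 3.1, 4.5, 10]
    - [0.6, 2.6, 3.1, 6, 10]
    - [0.8, 3.4, 3.1, 7.5, 10]
    - [1.0, 4.2, 3.1, 9, 10]
    - [1.2, 5, 3.1, 10.5, 10]
    - [1.4, 5.8, 3.1, 12, 10]

```text
time: 3.85
position: [0.6246, -0.056, 0.2012]
orientation: [2.644, 1.695, 0.001]
ft_force: [0.6, 0.3, -2.3]
gripper_width: 0.336
gripper_force: 30.0
```

arm_command:
  steps:
    - [0.2, 0.5, 0, 1.5, 10]
    - [0.4, 1, 0, 3, 10]
    - [0.6, 1.5, 0, 4.5, 10]
    - [0.7, 2, 0, 6, 10]
    - [0.8, 2.5, 0, 7.5, 10]
    - [0.9, 3, 0, 9, 10]
    - [1.0, 3.5, 0, 10.5, 10]
    - [1.1, 4, 0, 12, 10]
    - [1.2, 4.3, 0, 13.5, 10]
    - [1.3, 4.6, 0, 15, 10]
    - [1.4, 5, 0, 16.5, 10]
    - [1.5, 5.4, 0, 18, 10]

```text
time: 5.05
position: [0.6996, 0.2129, 0.201]
orientation: [0.672, 3.068, -0.0]
ft_force: [-0.6, 0.0, -3.1]
gripper_width: 0.336
gripper_force: 30.0
```

arm_command:
  steps:
    - [0, 0.2, 0, 1.5, 10]
    - [0, 0.4, 0, 3, 10]
    - [0, 0.4, 0, 4.5, 10]
    - [0, 0.4, 0, 6, 10]
    - [0, 0.4, 0, 7.5, 10]
    - [0, 0.4, 0, 7.5, 10]
    - [0, 0.4, 0, 7.5, 10]
    - [0, 0.4, 0, 7.5, 10]

```text
time: 5.85
position: [0.6995, 0.2324, 0.2005]
orientation: [-0.338, 3.123, -0.0]
ft_force: [0.1, -0.8, -2.1]
gripper_width: 0.337
gripper_force: 30.0
```

```bash
python3 - <<'E'
from h import *
s=status.observe();print(s['time'],s['position'],s['orientation'],s['q'],s['gripper_width'])
im,c=grab('wrist','w2'); print(c['eye'])
im,c=grab('side','side2');im,c=grab('scene','scene2')
w=cv2.imread('pics/w2.png')
cv2.imwrite('pics/w2v.png',cv2.resize(w,(800,600)))
E
```

```text
5.85 [0.69949137 0.23240717 0.20047747] [-3.37885025e-01  3.12317105e+00 -7.74956740e-05] [ 3.04666367e-01  6.23896517e-01  1.37863825e+00 -9.58150301e-05
  1.13887389e+00 -1.48162462e+00] 0.33742307589879533
[0.63130879 0.21722816 0.3493217 ]
```

View pics/w2v.png

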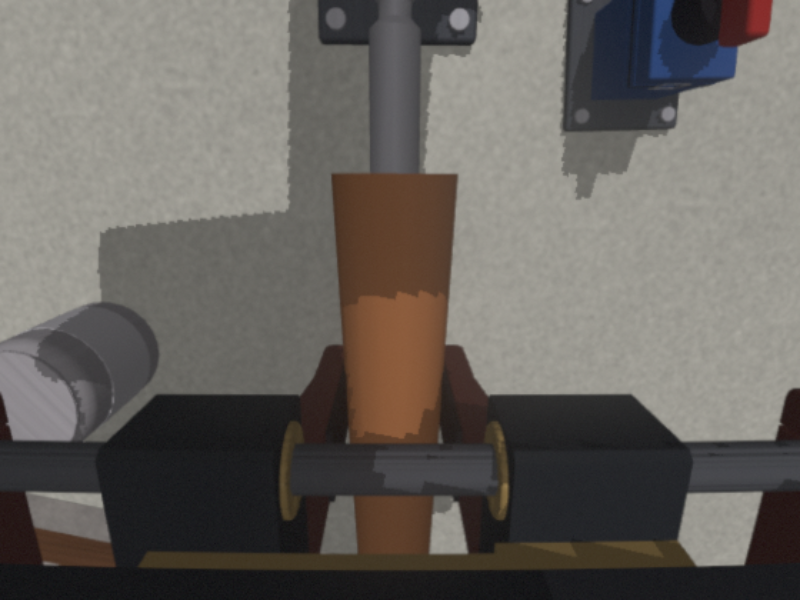

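```bash
python3 - <<'E'
from h import *
g=cv2.imread('pics/w2.png',0).astype(float)
# front edge rows
pts=[]
for u in list(range(230,255))+list(range(300,328)):
    d=np.diff(cv2.GaussianBlur(g,(3,3),0)[15:42,u]); k=d.argmax(); pts.append((u,15+k+1,d[k]))
pts=np.array(pts); pts=pts[pts[:,2]>4]
print(pts[::4].tolist())
W=np.array([onz('w2',u,v,.012) for u,v,_ in pts])
vx,vy,x0,y0=cv2.fitLine(W[:,:2].astype(np.float32),cv2.DIST_HUBER,0,.01,.01).ravel(); print('edge heading',np.degrees(np.arctan2(vy,vx)),x0,y0)
# left/right ends per row
for v in (6,12,18,24):
    r=cv2.GaussianBlur(g,(3,3),0)[v]; d=np.diff(r)
    print(v, 215+d[215:240].argmin(), d[215:240].min(), 320+d[320:345].argmax(), d[320:345].max())
# leg edges, red-blue contrast
im=cv2.imread('pics/w2.png').astype(float); c=im[:,:,2]-im[:,:,0]
for v in (128,140,160,180,200,220):
    m=np.where(c[v,200:340]>25)[0]+200; print(v,m.min(),m.max())
for v in (40,60,80,100,115):
    r=cv2.GaussianBlur(g,(3,3),0)[v]; d=np.diff(r);print('sp',v,250+d[250:270].argmin(),285+d[285:300].argmax(),250+abs(d[250:270]).argmax(),285+abs(d[285:300]).argmax())
print('yaw',np.degrees(2*np.arctan2(3.12317,-.33788))-180)
E
```

```text
[[230.0, 31.0, 24.3125], [234.0, 31.0, 26.5], [238.0, 31.0, 24.875], [242.0, 31.0, 26.5], [246.0, 31.0, 24.625], [250.0, 32.0, 23.25], [254.0, 32.0, 23.4375], [303.0, 32.0, 29.1875], [307.0, 32.0, 27.6875], [311.0, 32.0, 27.625], [315.0, 32.0, 28.25], [319.0, 32.0, 26.9375], [323.0, 32.0, 29.875], [327.0, 32.0, 30.0]]
edge heading -78.22815 0.55814 0.18759
6 222 -21.875 334 25.125
12 222 -22.625 336 21.5
18 222 -20.75 333 40.625
24 222 -20.3125 333 34.8125
128 233 318
140 234 318
160 235 316
180 236 315
200 238 313
220 239 312
sp 40 257 294 257 294
sp 60 257 299 257 299
sp 80 258 299 258 299
sp 100 258 297 258 297
sp 115 258 296 258 296
yaw 12.349054179452281
```

```bash
python3 - <<'E'
from h import *
a,b=onz('w2',222.5,22,.012),onz('w2',333.5,22,.012); m=(a+b)/2; print('foot',a,b,m,np.linalg.norm(a-b))
p,q=onz('w2',275.7,125,.2045),onz('w2',275.7,220,.2045); d=(p-q)[:2]; print('leg',p,q,np.degrees(np.arctan2(d[1],d[0])))
for h in (191.8,192.3):
    n=np.array([-np.sin(np.radians(h)),np.cos(np.radians(h))]); print(h,'lateral of foot centre rel leg', (m-p)[:2]@n)
t=onz('w2',(258.2+296.5)/2,110,.2045); print('spindle',t)
# mouth estimate from edge: front face is 25 behind
u=np.array([np.cos(np.radians(192)),np.sin(np.radians(192))])
print('mouth', (onz('w2',278,31.5,.012)[:2]+.025*u))
E
```

```text
foot [0.5578 0.1522 0.012 ] [0.5364 0.2495 0.012 ] [0.5471  0.20085 0.012  ] 0.09962554893198831
leg [0.6333 0.2177 0.2045] [0.673  0.2264 0.2045] -167.6393939892998
191.8 lateral of foot centre rel leg -0.0011336441681279387
192.3 lateral of foot centre rel leg -0.0019000013676688222
spindle [0.6273 0.2171 0.2045]
mouth [0.53054631 0.19740221]
```

arm_command:
  steps:
    - [-0.37, -0.03, -0.5, -0.06, 10]
    - [-0.37, -0.03, -1, -0.06, 10]
    - [-0.37, -0.03, -1.5, -0.06, 10]
    - [-0.37, -0.03, -2, -0.06, 10]
    - [-0.37, -0.03, -2.39, -0.06, 10]
    - [-0.37, -0.03, -2.39, -0.06, 10]
    - [-0.37, -0.03, -2.39, -0.06, 10]

```text
time: 6.7
position: [0.6812, 0.2311, 0.0808]
orientation: [0.334, -3.124, 0.0]
ft_force: [0.9, 0.3, -1.7]
gripper_width: 0.341
gripper_force: 30.0
```

```bash
python3 - <<'E'
from h import *
s=status.observe();print(s['time'],s['position'],s['orientation'],s['ft_force'])
for n in('wrist','side','scene'): grab(n,n+'3')
w=cv2.imread('pics/wrist3.png');s=cv2.imread('pics/scene3.png');d=cv2.imread('pics/side3.png')
c=lambda im,u,v,w,h,k:cv2.resize(im[v:v+h,u:u+w],None,fx=k,fy=k,interpolation=cv2.INTER_CUBIC)
A=c(w,200,0,160,120,2.5);B=c(d,180,250,160,120,2.5);C=c(s,265,210,160,120,5)[:300,:]
C=c(s,280,220,133,50,6)[:300,:798]; x=np.vstack([np.hstack([A,B])[:, :798],C]);print(x.shape);cv2.imwrite('pics/m3.png',x)
E
```

```text
6.7 [0.68117459 0.23109785 0.08076386] [ 3.33510232e-01 -3.12364855e+00  9.17051141e-05] [ 0.94642051  0.31473    -1.70548486]
(600, 798, 3)
```

View pics/m3.png

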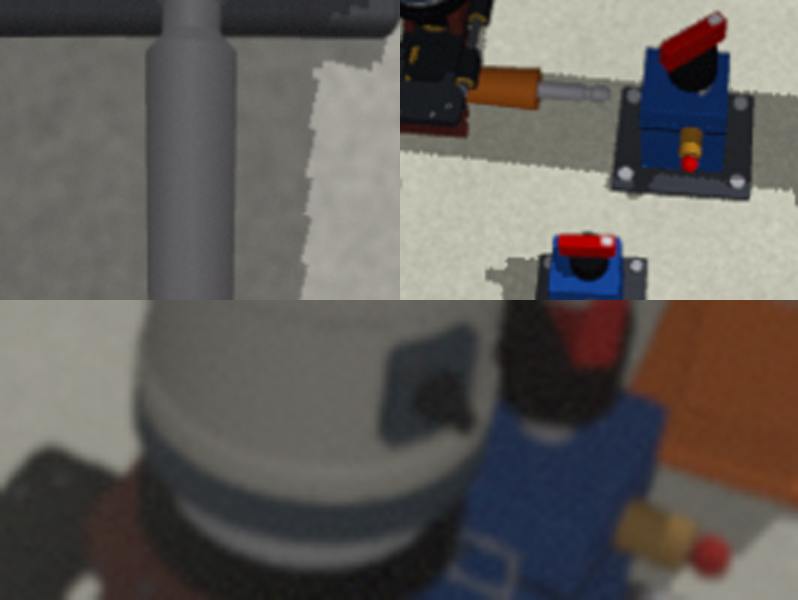

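```bash
python3 - <<'E'
from h import *
h=np.radians(192);u=np.array([np.cos(h),np.sin(h),0]);T=np.array([.6812,.2311,.085])
print('exp tip',T+.13*u, proj('side3',T+.13*u),'exp face',T+.07*u,proj('side3',T+.07*u))
print('side tip',onz('side3',262.4,287.6,.085))
im=cv2.imread('pics/side3.png').astype(int)
for v in range(280,295): print(v,[int(x) for x in im[v,232:268].mean(1)])
E
```

```text
exp tip [0.55404081 0.20407148 0.085     ] [263.7 287.9] exp face [0.61272967 0.21654618 0.085     ] [235.1 285.9]
side tip [0.5568 0.2042 0.085 ]
280 [53, 53, 49, 42, 59, 93, 109, 109, 108, 110, 124, 121, 110, 125, 138, 126, 127, 137, 139, 163, 157, 143, 169, 183, 182, 184, 186, 187, 185, 184, 186, 185, 185, 186, 183, 181]
281 [57, 56, 49, 42, 59, 94, 108, 107, 106, 106, 108, 106, 106, 107, 108, 108, 108, 109, 109, 125, 120, 112, 130, 138, 139, 138, 139, 141, 142, 140, 139, 142, 170, 180, 159, 167]
282 [59, 59, 52, 51, 66, 84, 90, 92, 89, 92, 96, 97, 98, 103, 106, 107, 105, 104, 105, 106, 108, 109, 111, 111, 111, 110, 109, 108, 110, 108, 106, 109, 128, 138, 121, 126]
283 [63, 62, 59, 70, 86, 89, 88, 86, 85, 85, 86, 86, 85, 84, 85, 84, 86, 86, 84, 86, 89, 96, 105, 109, 112, 110, 101, 100, 107, 104, 103, 105, 108, 108, 106, 106]
284 [64, 64, 62, 85, 103, 101, 99, 99, 97, 96, 94, 93, 92, 91, 87, 86, 87, 86, 84, 83, 82, 81, 90, 97, 96, 93, 87, 86, 86, 86, 92, 104, 109, 108, 107, 106]
285 [67, 63, 69, 95, 114, 113, 111, 110, 109, 107, 105, 104, 103, 102, 101, 99, 98, 98, 96, 94, 93, 87, 
[... 924 characters left out ...]
00, 113, 115, 115, 114, 112, 112, 114, 111, 111, 111, 112, 110, 107, 105, 106, 111, 113, 111, 109, 109, 107, 103, 100, 99, 103, 110, 112, 111, 111, 109, 94]
292 [55, 53, 47, 72, 104, 114, 116, 114, 112, 111, 112, 111, 110, 110, 112, 112, 110, 110, 108, 109, 113, 114, 110, 110, 110, 114, 109, 104, 103, 104, 108, 112, 113, 112, 111, 94]
293 [58, 57, 59, 85, 108, 113, 111, 112, 110, 108, 110, 110, 110, 109, 113, 113, 112, 111, 110, 108, 109, 108, 109, 110, 110, 112, 113, 110, 107, 105, 106, 108, 109, 111, 110, 87]
294 [103, 100, 100, 108, 112, 113, 113, 109, 109, 106, 109, 111, 109, 111, 110, 110, 110, 111, 110, 109, 108, 108, 108, 107, 108, 111, 115, 115, 112, 109, 109, 108, 107, 111, 108, 78]
```

```bash
python3 - <<'E'
from h import *
g=cv2.GaussianBlur(cv2.imread('pics/wrist3.png',0),(3,3),0).astype(float)
for v in (2,4,6,8,10):
    d=np.diff(g[v]); print(v,[(int(k),round(d[k])) for k in np.argsort(-abs(d))[:8] if k<255 or k>300])
for u in (195,200,210,220,240,310,330,340,350): 
    d=np.diff(g[:30,u]);print(u,d.argmax()+.5,d.max(),g[:20:3,u])
for v in (30,50,70,90,110):
    d=np.diff(g[v]); print('sp',v,250+abs(d[250:268]).argmax()+.5,285+abs(d[285:303]).argmax()+.5)
print(proj('wrist3',[.6812-.978*.07,.2311-.208*.07,.092]),proj('wrist3',[.6812-.978*.13,.2311-.208*.13,.085]))
E
```

```text
2 [(360, 33), (359, 31), (456, -23), (455, -23), (172, -21), (187, -20), (361, 18), (452, -17)]
4 [(360, 33), (359, 31), (455, -23), (187, -21), (171, -20), (456, -20), (452, -17), (361, 17)]
6 [(359, 35), (360, 32), (455, -22), (188, -21), (171, -21), (187, -20), (456, -19), (451, -17)]
8 [(359, 36), (358, 28), (455, -25), (188, -23), (360, 21), (454, -20), (189, -18), (456, -18)]
10 [(358, 35), (357, 32), (454, -29), (455, -27), (453, -23), (359, 22), (189, -21), (190, -20)]
195 14.5 26.0 [ 47.  46.  44.  37.  31.  88. 102.]
200 14.5 30.0 [ 48.  48.  43.  37.  31.  84. 103.]
210 14.5 32.0 [ 47.  47.  43.  36.  31.  88. 104.]
220 14.5 30.0 [ 48.  49.  44.  38.  31.  90. 106.]
240 14.5 28.0 [ 46.  47.  42.  36.  31.  92. 104.]
310 14.5 27.0 [ 47.  47.  43.  36.  31.  85. 108.]
330 14.5 27.0 [ 46.  47.  44.  39.  31.  74. 109.]
340 14.5 26.0 [ 47.  60.  59.  44.  32.  72. 104.]
350 14.5 26.0 [ 68.  67.  62.  46.  35.  71. 108.]
sp 30 257.5 294.5
sp 50 257.5 293.5
sp 70 258.5 293.5
sp 90 258.5 293.5
sp 110 258.5 293.5
[276.7 117.9] [277.3 -47.1]
```

```bash
python3 - <<'E'
from h import *
im=cv2.imread('pics/side0.png').astype(int)
B=im[:,:,0]-im[:,:,2]
for u in (280,284,304,308): 
    print(u,'sum',[int(x) for x in im[262:322,u].sum(1)//3]); print('  B',[int(x) for x in B[262:322,u]])
E
```

```text
280 sum [97, 97, 99, 99, 101, 99, 84, 75, 71, 55, 41, 40, 42, 42, 42, 41, 41, 42, 42, 43, 39, 42, 42, 42, 51, 67, 74, 74, 73, 72, 73, 72, 59, 45, 43, 41, 42, 53, 46, 28, 38, 45, 42, 42, 42, 42, 40, 44, 41, 37, 38, 38, 39, 39, 37, 34, 33, 33, 31, 33]
  B [-9, -10, -10, -10, -9, -9, 15, 83, 118, 93, 70, 68, 65, 67, 67, 69, 68, 68, 67, 66, 68, 65, 67, 70, 84, 111, 118, 119, 119, 117, 118, 118, 98, 74, 66, 65, 68, 88, 71, 41, 65, 73, 69, 68, 69, 69, 69, 68, 68, 61, 62, 60, 61, 61, 53, 8, 4, 4, 5, 5]
284 sum [99, 100, 100, 98, 89, 76, 58, 43, 33, 31, 32, 30, 32, 38, 42, 43, 41, 42, 43, 41, 40, 43, 41, 40, 40, 42, 65, 71, 71, 71, 71, 72, 69, 50, 42, 43, 44, 54, 43, 28, 35, 51, 42, 43, 43, 40, 41, 38, 37, 37, 38, 37, 38, 41, 41, 45, 56, 57, 56, 57]
  B [-10, -10, -9, -9, -30, -73, -92, -66, -46, -44, -44, -46, -43, -2, 44, 67, 70, 70, 67, 68, 70, 65, 68, 68, 65, 69, 104, 118, 117, 116, 118, 117, 112, 81, 68, 69, 68, 88, 73, 40, 53, 86, 73, 70, 68, 64, 64, 62, 63, 62, 61, 62, 62, 64, 60, 22, 9, 10, 10, 11]
304 sum [51, 43, 40, 40, 39, 37, 35, 21, 13, 12, 11, 13, 13, 16, 12, 9, 8, 10, 6, 8, 1
[... 242 characters left out ...]
, -1, 9, 30, 60, 90, 110, 116, 118, 119, 119, 119, 118, 118, 120, 123, 87, 69, 66, 67, 75, 80, 65, 37, 64, 67, 69, 71, 68, 69, 69, 68, 72, 70, 69, 70, 69, 67, 43, 9, 9, 9]
308 sum [38, 38, 37, 45, 66, 94, 103, 99, 87, 74, 73, 72, 71, 72, 72, 72, 71, 73, 73, 73, 72, 73, 72, 72, 72, 72, 71, 72, 72, 72, 72, 73, 73, 72, 60, 45, 42, 41, 42, 52, 45, 27, 40, 47, 43, 41, 42, 42, 42, 43, 45, 43, 46, 47, 49, 50, 53, 58, 59, 58]
  B [-116, -114, -113, -104, -83, -33, -10, -9, 28, 91, 119, 117, 119, 117, 116, 117, 119, 120, 120, 119, 119, 118, 118, 118, 118, 115, 117, 117, 117, 117, 117, 116, 120, 119, 99, 74, 68, 67, 67, 87, 71, 38, 66, 79, 72, 69, 70, 72, 70, 68, 69, 68, 68, 70, 75, 74, 52, 12, 11, 9]
```

```bash
python3 - <<'E'
from h import *
u=np.array([np.cos(np.radians(192)),np.sin(np.radians(192))]);n=np.array([-u[1],u[0]])
T=np.array([.6812,.2311]); lat=lambda p:(np.array(p)[:2]-T)@n*1e3
for v,l,r in((2,187.7,360.3),(6,188.3,359.9),(10,189.9,358.5)):
    a,b=onz('wrist3',l,v,.012),onz('wrist3',r,v,.012); print(a,b,np.linalg.norm(a-b),'lat',lat((a+b)/2))
for z,vs in ((.092,(50,90,110)),):
  for v in vs: print('leg lat',lat(onz('wrist3',(257.9+294)/2 ,v,z)))
for uu,vn,vf in((280,294.3,268.8),(308,296.6,270.6)):
    a,b=onz('side0',uu,vn,.115),onz('side0',uu,vf,.115); print(a,b,'near/far lat',lat(a),lat(b),lat((a+b)/2))
for uu,vv in((240,286.1),(245,286.4),(262,287.4)): print('leg side lat',lat(onz('side3',uu,vv,.085)))
print('scene bore lat',lat([.5294,.2008]))
print([onz('wrist3',x,14.5,.006) for x in (200,350)])
E
```

```text
[0.5596 0.1528 0.012 ] [0.5386 0.2499 0.012 ] 0.09934490424777712 lat 1.6347567648046615
[0.5616 0.1535 0.012 ] [0.5407 0.2502 0.012 ] 0.09893280547927466 lat 1.571901930614215
[0.5635 0.1548 0.012 ] [0.5429 0.25   0.012 ] 0.0974032853655358 lat 1.460139716387005
leg lat 0.4081442050249633
leg lat 0.28665031419878356
leg lat 0.3371842560677136
[0.5121 0.2241 0.115 ] [0.5293 0.1676 0.115 ] near/far lat -28.310833712146493 30.53058681137898 1.1098765496162322
[0.4575 0.2134 0.115 ] [0.4728 0.1555 0.115 ] near/far lat -29.19663270294445 30.61916224905461 0.7112647730550843
leg side lat 0.2096267232071893
leg side lat 0.43648171862719004
leg side lat 0.8514973329746067
scene bore lat -1.9231223639016026
[array([0.5633, 0.1594, 0.006 ]), array([0.5445, 0.2466, 0.006 ])]
```

arm_command:
  steps:
    - [0, -0.012, 0, 0, 10]
    - [-0.1, -0.033, 0, 0, 10]
    - [-0.2, -0.054, 0, 0, 10]
    - [-0.3, -0.076, 0, 0, 10]
    - [-0.4, -0.097, 0, 0, 10]
    - [-0.5, -0.118, 0, 0, 10]
    - [-0.6, -0.14, 0, 0, 10]
    - [-0.7, -0.161, 0, 0, 10]
    - [-0.78, -0.178, 0, 0, 10]
    - [-0.78, -0.178, 0, 0, 10]

```text
time: 7.85
position: [0.6414, 0.222, 0.0806]
orientation: [0.334, -3.123, 0.0]
ft_force: [-0.2, 0.4, -1.0]
gripper_width: 0.345
gripper_force: 30.0
```

arm_command:
  steps:
    - [-0.1, -0.021, 0, 0, 10]
    - [-0.2, -0.042, 0, 0, 10]
    - [-0.3, -0.064, 0, 0, 10]
    - [-0.4, -0.085, 0, 0, 10]
    - [-0.5, -0.106, 0, 0, 10]
    - [-0.6, -0.127, 0, 0, 10]
    - [-0.6, -0.127, 0, 0, 10]

```text
time: 8.55
position: [0.6116, 0.2155, 0.0808]
orientation: [-0.335, 3.124, -0.001]
ft_force: [0.2, -1.9, -2.9]
gripper_width: 0.342
gripper_force: 30.0
```

arm_command:
  steps:
    - [-0.05, -0.011, 0, 0, 10]
    - [-0.1, -0.021, 0, 0, 10]
    - [-0.15, -0.032, 0, 0, 10]
    - [-0.2, -0.042, 0, 0, 10]
    - [-0.2, -0.042, 0, 0, 10]

```text
time: 9.05
position: [0.603, 0.2135, 0.0812]
orientation: [-0.334, 3.121, -0.0]
ft_force: [4.0, -1.6, -1.3]
gripper_width: 0.34
gripper_force: 30.0
```

arm_command:
  steps:
    - [-0.04, -0.009, 0, 0, 10]
    - [-0.06, -0.013, 0, 0, 10]
    - [-0.06, -0.013, 0, 0, 10]

```text
time: 9.35
position: [0.5977, 0.2127, 0.0802]
orientation: [0.333, -3.121, 0.001]
ft_force: [-1.5, -2.1, -0.7]
gripper_width: 0.342
gripper_force: 30.0
```

arm_command:
  steps:
    - [-0.02, -0.004, 0, 0, 10]
    - [-0.04, -0.008, 0, 0, 10]
    - [-0.04, -0.008, 0, 0, 10]

```text
time: 9.65
position: [0.5968, 0.2127, 0.0806]
orientation: [0.334, -3.124, -0.0]
ft_force: [-0.3, -0.9, -1.7]
gripper_width: 0.336
gripper_force: 30.0
```

arm_command:
  steps:
    - [-0.02, -0.004, 0, 0, 10]
    - [-0.04, -0.008, 0, 0, 10]
    - [-0.04, -0.008, 0, 0, 10]

```text
time: 9.95
position: [0.5965, 0.2126, 0.0811]
orientation: [-0.333, 3.12, 0.001]
ft_force: [5.1, -1.3, -4.2]
gripper_width: 0.339
gripper_force: 30.0
```

arm_command:
  steps:
    - [-0.02, -0.004, 0, 0, 10]
    - [-0.04, -0.008, 0, 0, 10]
    - [-0.04, -0.008, 0, 0, 10]

```text
time: 10.25
position: [0.5965, 0.2126, 0.0815]
orientation: [-0.333, 3.116, 0.002]
ft_force: [11.3, -0.4, -7.1]
gripper_width: 0.338
gripper_force: 30.0
```

```bash
python3 - <<'E'
from h import *
s=status.observe();print(s['time'],s['position'],s['ft_force'])
grab('side','side4');grab('scene','scene4')
s=cv2.imread('pics/scene4.png');d=cv2.imread('pics/side4.png')
c=lambda im,u,v,w,h,k:cv2.resize(im[v:v+h,u:u+w],None,fx=k,fy=k,interpolation=cv2.INTER_CUBIC)
cv2.imwrite('pics/m4.png',np.hstack([c(s,320,190,80,110,5),c(d,250,240,80,110,5)]))
E
```

```text
10.25 [0.59646088 0.21262634 0.08153097] [11.31576137 -0.35978054 -7.07475184]
```

View pics/m4.png

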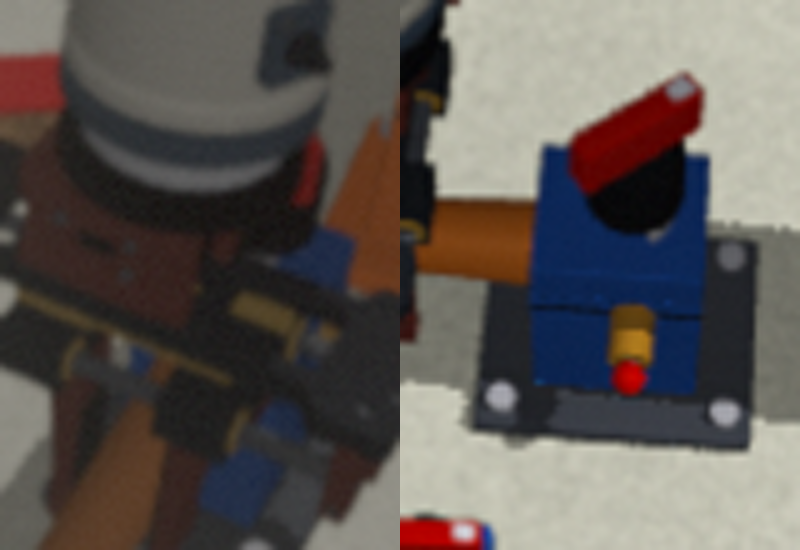

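arm_command:
  steps:
    - [0.06, 0.013, -0.01, 0, 10]
    - [0.06, 0.013, -0.01, 0, 60]
    - [0.06, 0.013, -0.01, 0, 60]
    - [0.06, 0.013, -0.01, 0, 60]
    - [0.06, 0.013, -0.01, 0, 60]
    - [0.06, 0.013, 0.5, 0, 60]
    - [0.06, 0.013, 1.2, 0, 60]
    - [0.06, 0.013, 2, 0, 60]
    - [0.06, 0.013, 3, 0, 60]
    - [0.06, 0.013, 3.6, 0, 60]

```text
time: 11.35
position: [0.5968, 0.2129, 0.2647]
orientation: [-0.333, 3.12, 0.002]
ft_force: [0.1, 0.5, -0.4]
gripper_width: 0.686
gripper_force: 0.0
```

```bash
python3 - <<'E'
from h import *
s=status.observe();print(s['time'],s['position'],s['orientation'],s['ft_force'])
im,c=grab('wrist','w5');grab('side','side5');grab('scene','scene5')
a,b=onz('side0',260+(630-400)/5,248+47/5,.1895),onz('side0',260+(535-400)/5,248+103/5,.1895)
d=(a-b);print(a,b,np.degrees(np.arctan2(d[1],d[0]))%360)
w=cv2.imread('pics/w5.png');s=cv2.imread('pics/scene5.png');d=cv2.imread('pics/side5.png')
c=lambda im,u,v,w,h,k:cv2.resize(im[v:v+h,u:u+w],None,fx=k,fy=k,interpolation=cv2.INTER_CUBIC)
cv2.imwrite('pics/m5.png',np.hstack([cv2.resize(w,(400,300)),np.zeros((300,1,3),np.uint8),c(d,235,240,133,100,3)]))
E
```

```text
11.35 [0.59682418 0.21288471 0.26467214] [-3.33421382e-01  3.11990124e+00  1.59459930e-03] [ 0.05812573  0.54700952 -0.42246703]
[0.475  0.1727 0.1895] [0.5028 0.2068 0.1895] 230.81138522521934
```

View pics/m5.png

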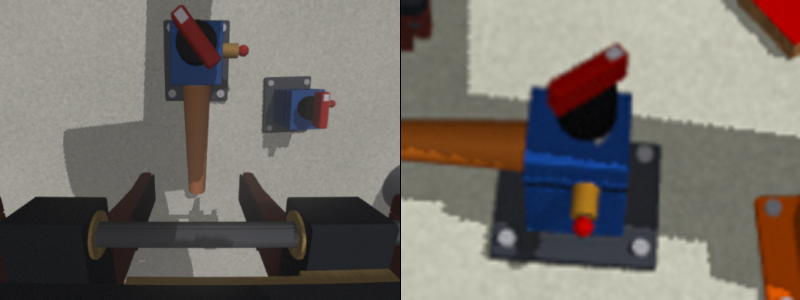

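```bash
python3 - <<'E'
from h import *
im=cv2.imread('pics/w5.png').astype(int)
m=((im[:,:,2]-im[:,:,1]>50)&(im[:,:,2]>80))[:110,200:330]
n,l,st,ce=cv2.connectedComponentsWithStats(m.astype(np.uint8)); k=1+st[1:,4].argmax(); print(st[k])
pts=np.argwhere(l==k)[:,::-1]+[200,0]
r=cv2.minAreaRect(pts.astype(np.float32)); print(r); B=cv2.boxPoints(r)
W=np.array([onz('w5',x,y,.19) for x,y in B]);print(W, 'c',W.mean(0))
a,b=onz('w5',252,17,.19),onz('w5',295,90,.19);d=a-b;print(a,b,(a+b)/2,np.degrees(np.arctan2(d[1],d[0]))%360)
E
```

```text
[  41    8   66   84 1501]
((273.8715515136719, 49.22591018676758), (93.08415985107422, 20.421524047851562), 53.58362579345703)
[[0.4776 0.164  0.19  ]
 [0.4691 0.1724 0.19  ]
 [0.5034 0.2146 0.19  ]
 [0.5127 0.2062 0.19  ]] c [0.4907 0.1893 0.19  ]
[0.4754 0.1722 0.19  ] [0.5109 0.2069 0.19  ] [0.49315 0.18955 0.19   ] 224.34708490723995
```

arm_command:
  steps:
    - [-0.5, -0.1, 0, -1.7, 45]
    - [-1, -0.2, 0, -3.4, 45]
    - [-1.5, -0.3, 0, -5.1, 45]
    - [-2.15, -0.466, 0, -6.8, 45]
    - [-2.15, -0.466, -0.3, -8.5, 45]
    - [-2.15, -0.466, -0.5, -10.2, 45]
    - [-2.15, -0.466, -0.5, -11.9, 45]
    - [-2.15, -0.466, -0.5, -13.6, 45]
    - [-2.15, -0.466, -0.5, -15.3, 45]
    - [-2.15, -0.466, -0.5, -17, 45]
    - [-2.15, -0.466, -0.5, -18.7, 45]
    - [-2.15, -0.466, -0.5, -20.4, 45]

```text
time: 12.7
position: [0.4872, 0.1887, 0.2337]
orientation: [-2.223, -2.217, 0.005]
ft_force: [0.4, -0.0, -0.4]
gripper_width: 0.513
gripper_force: 0.0
```

arm_command:
  steps:
    - [0, 0, 0, -1.7, 45]
    - [0, 0, 0, -3.4, 45]
    - [0, 0, 0, -5.1, 45]
    - [0, 0, 0, -6.8, 45]
    - [0, 0, 0, -7.94, 45]
    - [0, 0, 0, -7.94, 45]
    - [0, 0, 0, -7.94, 45]

```text
time: 13.4
position: [0.4877, 0.1889, 0.2344]
orientation: [-2.839, -1.344, 0.004]
ft_force: [-0.3, 1.0, -1.3]
gripper_width: 0.512
gripper_force: 0.0
```

```bash
python3 - <<'E'
from h import *
s=status.observe();print(s['time'],s['position'],s['orientation'],s['q'])
E
```

```text
13.4 [0.48768181 0.18891036 0.23444924] [-2.83932373 -1.34390366  0.00365488] [3.46778355e-01 2.77753959e-01 1.85464380e+00 6.67729340e-05
 1.01153789e+00 1.03338866e+00]
```

arm_command:
  steps:
    - [0.03, 0.012, -0.4, 0, 45]
    - [0.03, 0.012, -0.8, 0, 45]
    - [0.03, 0.012, -1.07, 0, 45]
    - [0.03, 0.012, -1.07, 0, 45]
    - [0.03, 0.012, -1.07, 0, 5]
    - [0.03, 0.012, -1.07, 0, 5]
    - [0.03, 0.012, -1.07, 0, 5]
    - [0.03, 0.012, -1.07, 0, 5]
    - [0.03, 0.012, -1.07, 0, 5]
    - [0.03, 0.012, -1.07, 0, 5]

```text
time: 14.4
position: [0.4902, 0.19, 0.1826]
orientation: [-2.841, -1.34, -0.001]
ft_force: [-1.0, 1.1, 2.7]
gripper_width: 0.157
gripper_force: 30.0
```

arm_command:
  steps:
    - [0, 0, 0.008, 1.4, 5]
    - [0, 0, 0.016, 2.8, 5]
    - [0, 0, 0.023, 4.2, 5]
    - [0, 0, 0.03, 5.6, 5]
    - [0, 0, 0.038, 7, 5]
    - [0, 0, 0.045, 8.4, 5]
    - [0, 0, 0.052, 9.8, 5]
    - [0, 0, 0.06, 11.3, 5]
    - [0, 0, 0.06, 11.3, 5]
    - [0, 0, 0.06, 11.3, 5]

```text
time: 15.4
position: [0.4892, 0.19, 0.1848]
orientation: [-1.872, -2.521, 0.001]
ft_force: [-3.0, 4.7, -1.8]
gripper_width: 0.157
gripper_force: 30.0
```

```bash
python3 - <<'E'
from h import *
s=status.observe();print(s['time'],s['position'],s['orientation'],s['ft_force'],s['moment'],s['joint_torque'][5]); o=s['orientation'];print((2*np.degrees(np.arctan2(o[1],o[0]))-90)%360)
E
```

```text
15.4 [0.48921184 0.19004298 0.18484833] [-1.87235003e+00 -2.52075132e+00  1.06583821e-03] [-3.00828075  4.66194657 -1.78453653] [0.89853977 0.65614247 0.04724509] -0.06160486489534378
16.79194643344738
```

arm_command:
  steps:
    - [0, 0, 0, 0, 45]
    - [0, 0, 0, 0, 45]
    - [0, 0, 0, 0, 45]
    - [0, 0, 0, 0, 45]
    - [0, 0, 0.5, 0, 45]
    - [0, 0, 1.0, 0, 45]
    - [0, 0, 1.4, 0, 45]
    - [0, 0, 1.4, 0, 45]
    - [0, 0, 1.4, 0, 45]

```text
time: 16.3
position: [0.49, 0.1897, 0.2551]
orientation: [1.869, 2.525, 0.001]
ft_force: [-0.6, 0.7, 0.9]
gripper_width: 0.512
gripper_force: 0.0
```

```bash
python3 - <<'E'
from h import *
s=status.observe();print(s['time'],s['position'],s['orientation'])
for n in('wrist','side','scene'): grab(n,n+'6')
c=lambda im,u,v,w,h,k:cv2.resize(im[v:v+h,u:u+w],None,fx=k,fy=k,interpolation=cv2.INTER_CUBIC)
w=cv2.imread('pics/wrist6.png');s=cv2.imread('pics/scene6.png');d=cv2.imread('pics/side6.png')
# expected mark px at dropped / not dropped
h=np.radians(287);K=np.array([.489,.1897,0])
for z in (.1826,.1916): 
    for r in (.028,-.028): print(z,r,[proj(f,K+[r*np.cos(h),r*np.sin(h),z]) for f in('side6','scene6','wrist6')])
cv2.imwrite('pics/m6.png',np.vstack([np.hstack([c(d,250,230,80,60,5),c(s,335,195,80,60,5)]),np.hstack([cv2.resize(w,(400,300)),c(d,250,240,133,100,3)])[:, :800] if 0 else np.hstack([cv2.resize(w,(400,300)),c(d,235,240,133,100,3),np.zeros((300,1,3),np.uint8)])]))
E
```

```text
16.3 [0.49000677 0.18968582 0.25507988] [1.86872387e+00 2.52476516e+00 7.83344295e-04]
0.1826 0.028 [array([296.1, 252.5]), array([361. , 207.2]), array([274.6, 264.4])]
0.1826 -0.028 [array([296.8, 277.6]), array([391.2, 216.3]), array([274.6, 185.1])]
0.1916 0.028 [array([296.2, 250. ]), array([361.7, 203.3]), array([274.5, 269.9])]
0.1916 -0.028 [array([296.9, 275.2]), array([392.1, 212.4]), array([274.5, 187.7])]
```

View pics/m6.png

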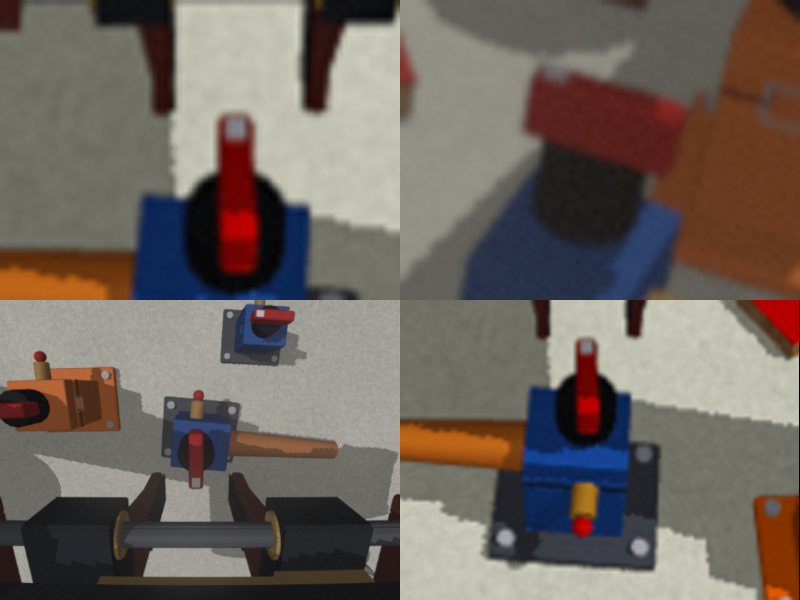

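arm_command:
  steps:
    - [-0.01, 0, -0.8, 0, 45]
    - [-0.01, 0, -1.3, 0, 45]
    - [-0.01, 0, -1.62, 0, 45]
    - [-0.01, 0, -1.62, 0, 45]
    - [-0.01, 0, -1.62, 0, 5]
    - [-0.01, 0, -1.62, 0, 5]
    - [-0.01, 0, -1.62, 0, 5]
    - [-0.01, 0, -1.62, 0, 5]
    - [-0.01, 0, -1.62, 0, 5]
    - [-0.01, 0, -1.62, 0, 5]

```text
time: 17.45
position: [0.4894, 0.1898, 0.1747]
orientation: [-1.869, -2.525, -0.0]
ft_force: [-2.8, 0.1, 4.4]
gripper_width: 0.16
gripper_force: 30.0
```

arm_command:
  steps:
    - [0, 0, -0.008, -1.6, 5]
    - [0, 0, -0.017, -3.2, 5]
    - [0, 0, -0.025, -4.8, 5]
    - [0, 0, -0.034, -6.4, 5]
    - [0, 0, -0.042, -8, 5]
    - [0, 0, -0.05, -9.6, 5]
    - [0, 0, -0.059, -11.2, 5]
    - [0, 0, -0.067, -12.8, 5]

```text
time: 18.25
position: [0.4899, 0.1895, 0.1715]
orientation: [2.925, 1.144, 0.001]
ft_force: [-0.1, -2.9, 3.2]
gripper_width: 0.157
gripper_force: 30.0
```

arm_command:
  steps:
    - [0, 0, -0.008, -1.6, 5]
    - [0, 0, -0.017, -3.2, 5]
    - [0, 0, -0.025, -4.8, 5]
    - [0, 0, -0.034, -6.4, 5]
    - [0, 0, -0.042, -8, 5]
    - [0, 0, -0.05, -9.6, 5]
    - [0, 0, -0.059, -11.2, 5]
    - [0, 0, -0.065, -12.4, 5]
    - [0, 0, -0.065, -12.4, 5]
    - [0, 0, -0.065, -12.4, 5]

```text
time: 19.25
position: [0.4901, 0.189, 0.1686]
orientation: [3.098, -0.519, 0.002]
ft_force: [-0.8, -5.8, 11.1]
gripper_width: 0.155
gripper_force: 30.0
```

```bash
python3 - <<'E'
from h import *
s=status.observe();print(s['time'],s['position'],s['ft_force'],s['q'][5],s['joint_torque'][5]); o=s['orientation'];print((2*np.degrees(np.arctan2(o[1],o[0]))-90)%360)
E
```

```text
19.25 [0.49011359 0.18904837 0.16861041] [-0.77372541 -5.84807374 11.10676165] 2.2500919996389506 -0.15229862183332443
250.9924912985777
```

arm_command:
  steps:
    - [0, 0, 0, 0, 45]
    - [0, 0, 0, 0, 45]
    - [0, 0, 0, 0, 45]
    - [0, 0, 0.4, 0, 45]
    - [0, 0, 0.8, 0, 45]
    - [0, 0, 0.8, 1.5, 45]
    - [0, 0, 0.8, 3.2, 45]
    - [0, 0, 0.8, 4.9, 45]
    - [0, 0, 0.8, 6.6, 45]
    - [0, 0, 0.8, 8.3, 45]
    - [0, 0, 0.8, 10, 45]
    - [0, 0, 0.8, 11.7, 45]

```text
time: 20.45
position: [0.4894, 0.1899, 0.2074]
orientation: [-2.953, -1.071, 0.0]
ft_force: [-0.1, -0.4, -0.1]
gripper_width: 0.515
gripper_force: 0.0
```

arm_command:
  steps:
    - [0, 0, 0, 1.7, 45]
    - [0, 0, 0, 3.4, 45]
    - [0, 0, 0, 5.1, 45]
    - [0, 0, 0, 6.8, 45]
    - [0, 0, 0, 8.5, 45]
    - [0, 0, 0, 10.2, 45]
    - [0, 0, 0, 11.9, 45]
    - [0, 0, 0, 13.6, 45]
    - [0, 0, 0, 15.3, 45]
    - [0, 0, 0, 17, 45]
    - [0, 0, 0, 18.7, 45]
    - [0, 0, 0, 20.4, 45]

```text
time: 21.65
position: [0.4894, 0.1899, 0.2074]
orientation: [-1.026, -2.969, 0.0]
ft_force: [0.1, -0.0, -0.1]
gripper_width: 0.512
gripper_force: 0.0
```

arm_command:
  steps:
    - [0, 0, 0, 1.7, 45]
    - [0, 0, 0, 3.4, 45]
    - [0, 0, 0, 3.9, 45]
    - [0, 0, 0, 3.9, 45]
    - [0, 0, 0, 3.9, 45]

```text
time: 22.15
position: [0.4894, 0.1898, 0.2074]
orientation: [-0.521, -3.098, 0.0]
ft_force: [0.4, -0.2, 0.1]
gripper_width: 0.512
gripper_force: 0.0
```

```bash
python3 - <<'E'
from h import *
s=status.observe();print(s['time'],s['position'],s['ft_force'],s['q'][5]); o=s['orientation'];print((2*np.degrees(np.arctan2(o[1],o[0]))-90)%360)
E
```

```text
22.15 [0.48942486 0.18984363 0.20743562] [ 0.43184233 -0.24784396  0.06466701] -0.8905474696607708
70.92204350276108
```

arm_command:
  steps:
    - [0, 0, -0.4, 0, 45]
    - [0, 0, -0.77, 0, 45]
    - [0, 0, -0.77, 0, 45]
    - [0, 0, -0.77, 0, 5]
    - [0, 0, -0.77, 0, 5]
    - [0, 0, -0.77, 0, 5]
    - [0, 0, -0.77, 0, 5]
    - [0, 0, -0.77, 0, 5]
    - [0, 0, -0.77, 0, 5]

```text
time: 23.05
position: [0.4896, 0.1893, 0.1695]
orientation: [0.518, 3.098, -0.001]
ft_force: [-0.8, -4.9, 3.6]
gripper_width: 0.158
gripper_force: 30.0
```

arm_command:
  steps:
    - [0, 0, -0.006, -1, 5]
    - [0, 0, -0.012, -2, 5]
    - [0, 0, -0.018, -3, 5]
    - [0, 0, -0.022, -3.8, 5]
    - [0, 0, -0.024, -4.2, 5]
    - [0, 0, -0.024, -4.5, 5]
    - [0, 0, -0.024, -4.5, 5]
    - [0, 0, -0.024, -4.5, 5]

```text
time: 23.85
position: [0.4897, 0.1892, 0.1683]
orientation: [1.11, 2.938, -0.001]
ft_force: [-0.7, -5.2, 5.5]
gripper_width: 0.155
gripper_force: 30.1
```

```bash
cat > st.py <<'E'
from h import *
s=status.observe();print(s['time'],s['position'],s['ft_force'],s['moment'],s['joint_torque'][5]); o=s['orientation'];print((2*np.degrees(np.arctan2(o[1],o[0]))-90)%360)
E
python3 st.py
```

```text
23.85 [0.48969614 0.18921635 0.1683429 ] [-0.68752472 -5.1661456   5.45127736] [-0.9293498   0.06160191  0.53205572] 0.5204577930271626
48.58717729763259
```

arm_command:
  steps:
    - [0, 0, -0.004, -0.5, 5]
    - [0, 0, -0.004, -0.5, 5]
    - [0, 0, -0.004, -0.5, 5]

```text
time: 24.15
position: [0.4898, 0.1891, 0.1682]
orientation: [1.173, 2.913, -0.002]
ft_force: [-0.4, -5.8, 6.5]
gripper_width: 0.163
gripper_force: 30.8
```

```bash
python3 st.py
```

```text
24.15 [0.48983249 0.18914447 0.16824121] [-0.36966739 -5.77607276  6.54358663] [-1.05062829 -0.01820196  0.61689243] 0.7235109619796276
46.116234788267604
```

arm_command:
  steps:
    - [0, 0, 0, 0.5, 5]
    - [0, 0, 0, 0.5, 45]
    - [0, 0, 0, 0.5, 45]
    - [0, 0, 0, 0.5, 45]
    - [0, 0, 0.5, 0.5, 45]
    - [0, 0, 1.2, 0.5, 45]
    - [0, 0, 2, 0.5, 45]
    - [0, 0, 2.5, 0.5, 45]
    - [0, 0, 2.5, 0.5, 45]
    - [0, 0, 2.5, 0.5, 45]

```text
time: 25.15
position: [0.4893, 0.1899, 0.2925]
orientation: [1.113, 2.937, 0.001]
ft_force: [0.6, 0.6, 0.4]
gripper_width: 0.512
gripper_force: 0.0
```

```bash
python3 st.py; python3 - <<'E'
from h import *
for n in('wrist','side','scene'): grab(n,n+'7')
for n in('side','wrist'):
    im=cv2.imread(f'pics/{n}7.png').astype(int); K=proj(n+'7',[.489,.1897,.176]);u,v=K.astype(int);print(K)
    m=((im[:,:,2]-im[:,:,1]>50)&(im[:,:,2]-im[:,:,0]>50)).astype(np.uint8)
    k_,l,st,ce=cv2.connectedComponentsWithStats(m); k=l[v,u]
    if k==0: k=1+np.argmin([np.hypot(*(c-K))+(s[4]<60)*999 for c,s in zip(ce[1:],st[1:])])
    print(n,st[k],ce[k])
    r=cv2.minAreaRect(np.argwhere(l==k)[:,::-1].astype(np.float32)); B=cv2.boxPoints(r); W=np.array([onz(n+'7',x,y,.176) for x,y in B]); 
    i=0 if np.linalg.norm(W[1]-W[0])>np.linalg.norm(W[2]-W[1]) else 1
    d=W[i+1]-W[i]; print(np.degrees(np.arctan2(d[1],d[0]))%180,np.linalg.norm(d),W.mean(0))
    for hd in (140.6,): 
        h=np.radians(hd); print('exp ends',[proj(n+'7',[.489+r*np.cos(h),.1897+r*np.sin(h),.176]) for r in(.028,-.028)])
w=cv2.imread('pics/wrist7.png'); s=cv2.imread('pics/side7.png'); c=lambda im,u,v,w,h,k:cv2.resize(im[v:v+h,u:u+w],None,fx=k,fy=k,interpolation=cv2.INTER_CUBIC)
cv2.imwrite('pics/m7.png',np.hstack([cv2.resize(w,(400,300)),c(s,220,235,133,100,3)]))
E
```

```text
25.15 [0.48932395 0.18987022 0.29246768] [0.60540941 0.58605721 0.3643786 ] [ 0.00601552 -0.08808481  0.02624145] 0.0048787657578941435
48.48783393194634
[296.4 266.7]
side [287 256  21  29 267] [296.56179775 269.97378277]
140.03313013554347 0.06367299270491371 [0.48635 0.1961  0.176  ]
exp ends [array([304.9, 277.2]), array([288.2, 256.5])]
[276.  210.2]
wrist [265 174  18  68 748] [274.75802139 209.59491979]
142.50734666694964 0.05520326077325507 [0.487125 0.19015  0.176   ]
exp ends [array([274.7, 175.4]), array([277.2, 243.2])]
```

View pics/m7.png

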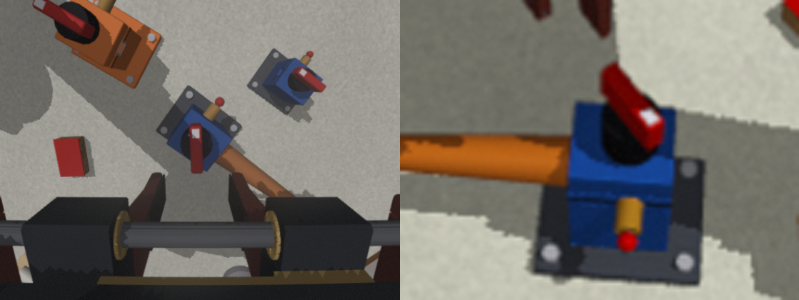

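```bash
python3 -c "
from workcell import arm
print(arm.job_done())"
```

```text
the job is handed in; nothing more can be done
None
```

I handed the job in at about 25 s. The bare leg is home against the clamp with the plunger apparently in the groove. The knob was turned back until it dropped into its thread, then screwed down to its stop. The gripper has let go and is clear.

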